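Take a sample's temperature and present the display

ROBOT

A 6-joint arm with a two-finger parallel gripper is mounted at the origin on the work surface. World frame = base frame: x ahead of the robot, y to its left, z up, the work surface at z = 0. Lengths are in m, angles in rad, forces in N, time in s.
With the tool pointing down it reaches from about 0.275 to 0.85 m from the base axis. Payload 19 kg.
Tool frame: the origin (TCP) lies midway between the tips of the shut fingers; the grasp point (between the pads) lies 19 mm behind it; z points along the fingers, y is the direction in which the jaws open and shut (so a half turn about z gives the same grasp; the last joint's range is limited). The gripper opens to 85 mm and grips with 20 to 120 N. Pads are 22 mm wide; open, the fingers measure 114 mm over their backs; the gripper's body (76 mm by 85 mm) begins 54 mm behind the grasp point. The pads swing forward as they close: fully open they stand 13 mm farther back than shut.
Start: joints at [-1.481, 0.15, 1.437, -0, 1.554, -0.134], TCP at [0.128, -0.561, 0.231] pointing down, gripper open.
Joint ranges: [-2.8, 2.8], [-0.68, 2.1], [0.12, 2.68], [-1.39, 4.53], [0.16, 2.79], [-2.81, 2.81]. Speed limits (rad/s): [1.89, 1.89, 2.22, 3.01, 3.01, 3.01].

INTERFACE

Orientations are given as [roll, pitch, yaw] about the fixed x, y, z axes, in that order (R = Rz(yaw) Ry(pitch) Rx(roll)).
In Python, from bench import manip gives the robot as it stands. The module is installed in compiled form; this text tells all that it offers.
- The arm moves only by the tool drive_tool, never from a script. Its argument "moves" is a list of rows, each a list of 7 numbers: the turn, a rotation vector about the tool's x, y, z in rad, then the shift along the tool's x, y, z in m, then the opening, from 0 (shut) to 1 (fully open). In form: [[wx, wy, wz, dx, dy, dz, claw], ...]. A call has exactly 10 rows; each row shifts and turns the commanded pose from where the row before left it, along the tool's axes as they then stand; what a row does not reach is not made up. A row lasts 1/8 s, in which the tool goes at most 62.5 mm and 10.7 degrees, less where a joint would pass 70% of its speed; a pose out of reach is approached as far as the arm can. A call with a gripper value outside its range is refused whole. The fingers move at their own pace and stop on an object; the grip force is fixed at half the most. Time passes only in rows, so rows that do not move let the fingers close, or fill a call up. It gives the time, the measured TCP pose, the force and the opening at its end, in the units of the state.
- manip.state(): the state, without advancing time (a new reading comes with each control period).
- manip.camera(name): name is "side" or "top"; returns a dict with "image" (400x640x3 uint8, blue, green, red), "intrinsics" (3x3 intrinsics, pixels), "xyz" and "rotation" of the camera in the world. Camera axes: x right, y up, looking along -z (the intrinsics and any distortion apply to the point x, -y, -z); pixel columns grow to the right and rows downward; lengths in m; the calibration is good to about 2 mm. A picture is of the moment at which its call begins. There is no depth.
- manip.finish_job(): hands the job in, once; it reports no verdict.
The state is a dict: "time": time; "joint_positions": joint angles; "qvel": joint speeds; "joint_efforts": joint torques, N m; "position": TCP position; "eef_rot": TCP orientation; "contact_force": force on the tool from outside, world axes, zero at the start; "wrist_torque": the same for the moment, N m; "opening": finger opening in m.
Only numpy, scipy, OpenCV 4.12 (cv2) and the standard library are available. Lean on these libraries where they do the work, as an engineer would, in place of code of your own. Each camera call takes 0.05 s, during which the arm holds its last target.

TASK

Draw the yellow infrared thermometer out of its stand and point its lens at the middle of the red sample's top from about 6 cm away, without touching any sample, holding it steady there for about two seconds. Then lift the thermometer at least 20 cm above the bench and turn it level with its display facing straight up for the overhead camera, and finish while still holding it there, still and in the gripper alone. Leave the samples, the solder reel and the screwdriver where they are.

Things in the scene. Friction and masses are not known exactly. Their poses are not given: they have to be found in the camera images.
- thermometer: Loose yellow stick thermometer, 165 mm long, 110 g. Origin: centre of the lens in the front face; x out of the lens (line of sight), z out of the display, y across. Behind the lens along -x: black nose 50 mm long, 20 x 20; head with display 45 long, 30 wide (y), 26 thick (z); handle 70 long, 24 wide (y), 20 thick (z). Starts nose in the stand, lens about 45 degrees down and away from the robot.
- thermometer_grip (a point): Middle of the handle, on the thermometer's axis, 130 mm behind the lens (same axes); the handle reaches 35 mm either way. In the stand it sticks up at about 45 degrees towards the robot, display on its upper side, and can be pinched across its width (y) from straight above. The thermometer balances about 103 mm behind the lens.
- stand: Fixed stand: dark base 130 x 90 x 12 mm with a blue square sleeve (34 mm outside, 24 inside) sloping 50 degrees, its mouth up towards the robot, 74 mm above the bench. The nose goes 50 mm in and the wider head rests on the mouth; it draws out straight along the thermometer's -x. Origin: under the base's centre; x level, the way the lens points seen from above; z up.
- sample_red_top (a point): Centre of the top face of the red sample, the one to be measured: an upright red disc 40 mm across and 22 mm tall with a small steel spot in its top, loose on the bench.
- sample_red: The red sample itself; origin at the centre of its underside.
- sample_blue: Bystander: same sample in blue, origin at the centre of its underside. The three samples stand 60 mm or more apart, in any order.
- sample_green: Bystander: same sample in green, origin at the centre of its underside.
- reel: Bystander: dark reel of solder, 56 mm across, 46 mm tall, standing on the bench; origin under its centre.
- screwdriver: Bystander: orange-handled screwdriver lying on the bench; origin under its middle.
Not all that is in view belongs to the job. Of the things that look like the sample_red, the smaller one is meant.

How it is judged:
On the way, in this order (a step that is already met when the one before it is completed fails the run):
1. the thermometer is out of its stand, in the gripper (contact force between the fingers and thermometer above 1 N and contact force between stand and thermometer below 0.05 N and distance of thermometer from where it was at the start of the episode above 0.055 m), for 0.1 s.
2. its lens is aimed at the middle of the red sample's top, 30 to 100 mm away, the line of sight passing within 15 mm of the centre in each direction, held still for a second (contact force between the fingers and thermometer above 1 N and contact force between stand and thermometer below 0.05 N and x of sample_red_top in the frame of thermometer between 0.03 and 0.1 m and y of sample_red_top in the frame of thermometer between -0.015 and 0.015 m and z of sample_red_top in the frame of thermometer between -0.015 and 0.015 m and linear speed of thermometer below 0.03 m/s and angular speed of thermometer below 0.3 rad/s), for 1 s.
At the end, for the whole second after the job is handed in: The thermometer is held in the gripper, clear of the stand, its lens at least 190 mm above the bench, its display facing up within 12 degrees of level, at rest (under 30 mm/s); the samples are within 10 mm and the reel and screwdriver within 20 mm of where they began (contact force between the fingers and thermometer above 1 N and contact force between stand and thermometer below 0.05 N and height (world z) of thermometer above 0.19 m and angle between thermometer's own z axis and vertical below 0.21 rad and linear speed of thermometer below 0.03 m/s and angular speed of thermometer below 0.3 rad/s and distance of each of sample_red, sample_blue, sample_green from where it was at the start of the episode below 0.01 m and distance of each of reel, screwdriver from where it was at the start of the episode below 0.02 m); the arm keeps its last pose, push and grip.
It fails at once if the thermometer touches a sample (contact force between thermometer and sample_red above 0.3 N or contact force between thermometer and sample_blue above 0.3 N or contact force between thermometer and sample_green above 0.3 N).
It fails at once if a sample is pushed more than 10 mm or the reel or screwdriver more than 20 mm (distance of any of sample_red, sample_blue, sample_green from where it was at the start of the episode above 0.01 m or distance of any of reel, screwdriver from where it was at the start of the episode above 0.02 m).
It also fails if it takes over 42 s, if anything falls off the work surface, if the arm or the gripper's body presses on something with over 40 N, if the wrist force passes 120 N, or if a joint passes its speed limit or range.

## Working session

There is one attempt and no reset: what is moved stays moved. The work goes in short steps, Python scripts to look and compute and a tool call to move; the robot and the scene stay as the last step left them, time stands still between calls to the robot, and variables do not carry over. Pictures are saved under pics/ and viewed, and the job is handed in when it is done.

Besides the shell and the picture viewer there is one more tool, called in YAML: its name, and indented under it one key for each argument. drive_tool: Moves the arm, as the interface text tells. Its arguments: {"type":"object","properties":{"moves":{"type":"array","items":{"type":"array","items":{"type":"number"}}}},"required":["moves"]}

```bash
mkdir -p pics
python3 - <<'E'
from bench import manip
import cv2,pickle
for n in("side","top"):
    c=manip.camera(n);cv2.imwrite(f"pics/{n}0.png",c["image"]);pickle.dump(c,open(f"{n}0.pkl","wb"))
    print(n,c["intrinsics"],c["xyz"],c["rotation"],c.keys())
print(manip.state())
E
```

```text
side [[394.64790441   0.         321.77775468]
 [  0.         394.64790441 195.44615536]
 [  0.           0.           1.        ]] [ 0.43601992 -0.66346618  0.60926398] [ 0.96410585 -0.02157249 -0.18725857] dict_keys(['image', 'intrinsics', 'xyz', 'rotation'])
top [[436.01168016   0.         319.94877118]
 [  0.         436.01168016 199.37489245]
 [  0.           0.           1.        ]] [0.53310805 0.07069467 1.09337718] [ 0.04753326 -0.02376829 -1.58064629] dict_keys(['image', 'intrinsics', 'xyz', 'rotation'])
{'time': 0.1, 'joint_positions': array([-1.48099741e+00,  1.50918299e-01,  1.43795467e+00, -7.89211049e-08,
        1.55379144e+00, -1.34019477e-01]), 'qvel': array([-0.00094346,  0.00210312, -0.00245813, -0.00045919, -0.00020064,
        0.00067803]), 'joint_efforts': array([ 3.21064894e-03, -7.14382339e+01, -5.71794963e+01, -2.73102733e-04,
        7.00721124e-03, -3.33221169e-05]), 'position': array([ 0.12757366, -0.5604441 ,  0.23075203]), 'eef_rot': array([-3.14053049e+00, -1.43128855e-04,  2.23818318e-01]), 'contact_force': array([-0.81755623, -0.01003783,  0.21831406]), 'wrist_torque': array([-0.02717145, -0.01041227,  0.05757715]), 'opening': 0.08557161890712198}
```

View pics/side0.png

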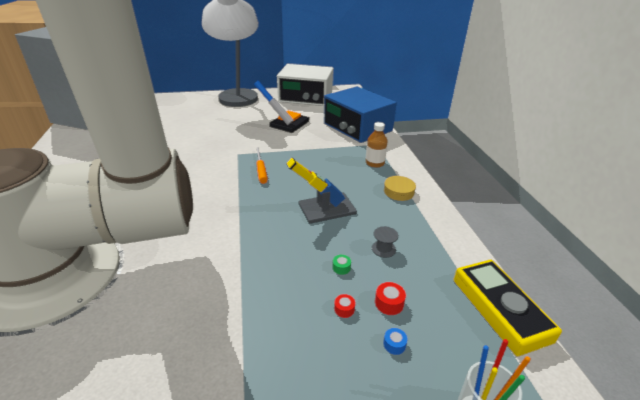

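View pics/top0.png

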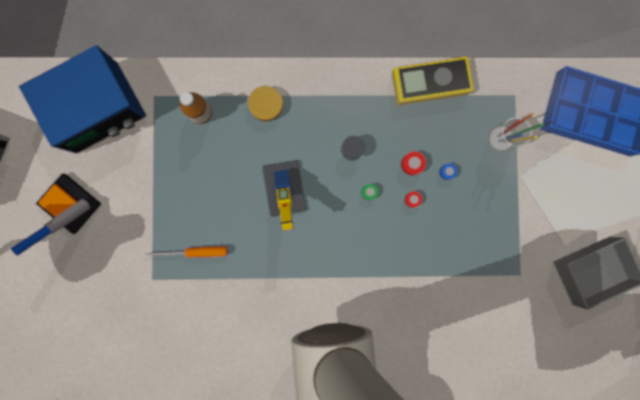

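The side view shows the stand with the thermometer at about (315,185), the small red disc at (345,306), the large red disc at (390,298), green at (342,264) and blue at (396,341). The top view shows the small red disc at (414,200), the large red disc at (413,163), and the thermometer from (283,180) to (287,228).

Things that could be taken for the red sample, in the top view: the large red disc (413,163), the small red disc (414,200) and the red pen in the cup (517,125). I choose the small disc at (414,200). For the thermometer, the look-alikes are the yellow multimeter (433,80), the amber disc (265,103) and the soldering iron (60,225). I choose the stick in the blue sleeve at (285,205).

```bash
cat > h.py <<'E'
import numpy as np,cv2,pickle
from scipy.spatial.transform import Rotation as Ro
def ray(c,uv):
    K=c["intrinsics"];R=Ro.from_euler('xyz',c["rotation"]).as_matrix()
    p=np.linalg.inv(K)@[uv[0],uv[1],1]; d=R@[p[0],-p[1],-p[2]]
    return np.array(c["xyz"]),d/np.linalg.norm(d)
def plane(c,uv,z):
    o,d=ray(c,uv);return o+d*(z-o[2])/d[2]
def tri(c1,a,c2,b):
    o1,d1=ray(c1,a);o2,d2=ray(c2,b)
    s,t=np.linalg.lstsq(np.c_[d1,-d2],o2-o1,rcond=None)[0]
    p,q=o1+s*d1,o2+t*d2
    return (p+q)/2,np.linalg.norm(p-q)
def proj(c,P):
    K=c["intrinsics"];R=Ro.from_euler('xyz',c["rotation"]).as_matrix()
    p=R.T@(np.asarray(P)-c["xyz"]);q=K@[p[0],-p[1],-p[2]];return q[:2]/q[2]
def mask(c,col):
    h=cv2.cvtColor(c["image"],cv2.COLOR_BGR2HSV);H,S,V=cv2.split(h)
    r={'red':((H<6)|(H>174))&(S>150),'yellow':(H>20)&(H<34)&(S>150)&(V>90),'green':(H>50)&(H<85)&(S>130),'blue':(H>100)&(H<120)&(S>150)}[col]
    return (r*255).astype(np.uint8)
def blobs(m,mn=25):
    n,l,s,ce=cv2.connectedComponentsWithStats(m)
    return [(s[i],ce[i],l==i) for i in range(1,n) if s[i][4]>mn]
E
python3 - <<'E'
from h import *
for n in("side","top"):
    c=pickle.load(open(n+"0.pkl","rb"))
    for col in('red','green','blue','yellow'):
        for s,ce,_ in blobs(mask(c,col)):
            print(n,col,s,ce.round(1),plane(c,ce,.022 if n=='top' else .015).round(4))
    x=(250,140,130,90) if n=='side' else (250,150,80,90)
    a=c["image"][x[1]:x[1]+x[3],x[0]:x[0]+x[2]]
    cv2.imwrite(f"pics/crop_{n}.png",cv2.resize(a,None,fx=6,fy=6,interpolation=cv2.INTER_CUBIC))
    x=(300,240,130,90) if n=='side' else (350,140,120,80)
    a=c["image"][x[1]:x[1]+x[3],x[0]:x[0]+x[2]]
    cv2.imwrite(f"pics/crops_{n}.png",cv2.resize(a,None,fx=6,fy=6,interpolation=cv2.INTER_CUBIC))
E
```

```text
side red [376 282  30  33 630] [389.7 299.5] [ 0.6719 -0.1896  0.015 ]
side red [335 295  20  23 298] [344.3 306.7] [ 0.5817 -0.1916  0.015 ]
side red [494 340  14  28 132] [500.6 352.9] [ 0.8206 -0.3317  0.015 ]
side green [283  81  17   9 130] [291.   85.1] [0.6327 1.0333 0.015 ]
side green [327 103  14  14 122] [333.4 109.4] [0.7608 0.7407 0.015 ]
side green [333 255  18  20 237] [341.2 265.2] [ 0.6006 -0.0841  0.015 ]
side green [500 375  25  25 168] [512.7 387.3] [ 0.8061 -0.3902  0.015 ]
side blue [ 0  0 14  4 36] [4.8 1. ] [-1.4511  3.3434  0.015 ]
side blue [ 132    0  104   92 7022] [182.8  46.9] [0.1096 1.732  0.015 ]
side blue [  240     0   233   142 21412] [364.2  52.1] [1.1036 1.5187 0.015 ]
side blue [324 179  20  27 229] [334.  193.9] [0.6416 0.1778 0.015 ]
side blue [384 328  23  27 383] [394.7 342. ] [ 0.6499 -0.2805  0.015 ]
side blue [475 346  13  48 208] [481.2 368.4] [ 0.7733 -0.352   0.015 ]
side yellow [287 158  40  34 417] [307.  174.9] [0.5855 0.2833 0.015 ]
side yellow [385 176  30  24 571] [399.2 187.7] [0.8247 0.179  0.015 ]
side yellow [ 454  260  108   
[... 270 characters left out ...]
en [ 66 130  35  18 238] [ 82.5 138.6] [0.7377 0.6241 0.022 ]
top green [362 185  16  15  99] [369.3 191.7] [ 0.6017 -0.0773  0.022 ]
top blue [  21   47  123   99 6620] [79.  95.4] [0.8446 0.6342 0.022 ]
top blue [ 550   86   90   68 3604] [605.3 120.9] [ 0.7755 -0.6769  0.022 ]
top blue [440 164  17  15 116] [447.6 171.4] [ 0.6506 -0.2733  0.022 ]
top blue [275 171  14  17 188] [281.6 179. ] [0.6347 0.1387 0.022 ]
top blue [ 13 227  37  27 292] [ 30.9 240.1] [0.4917 0.7431 0.022 ]
top yellow [393  57  80  46 640] [429.2  82.4] [ 0.875  -0.2322  0.022 ]
top yellow [249  87  33  33 810] [264.9 102.9] [0.8244 0.1788 0.022 ]
top yellow [277 188  16  42 374] [285.  210.3] [0.5577 0.1309 0.022 ]
```

View pics/crop_side.png

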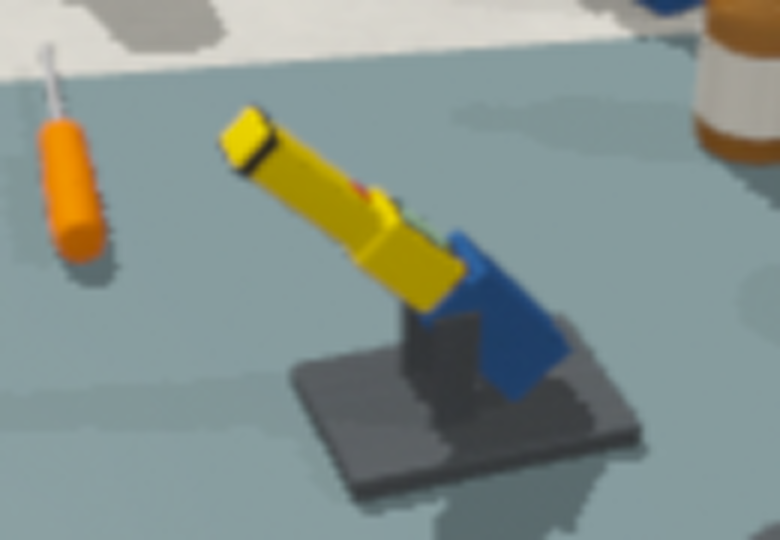

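View pics/crop_top.png

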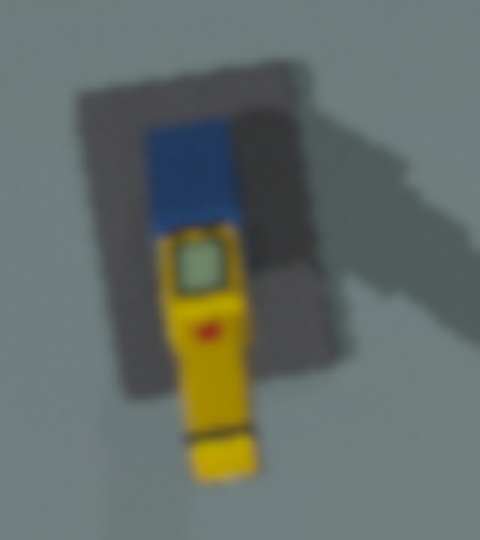

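View pics/crops_top.png

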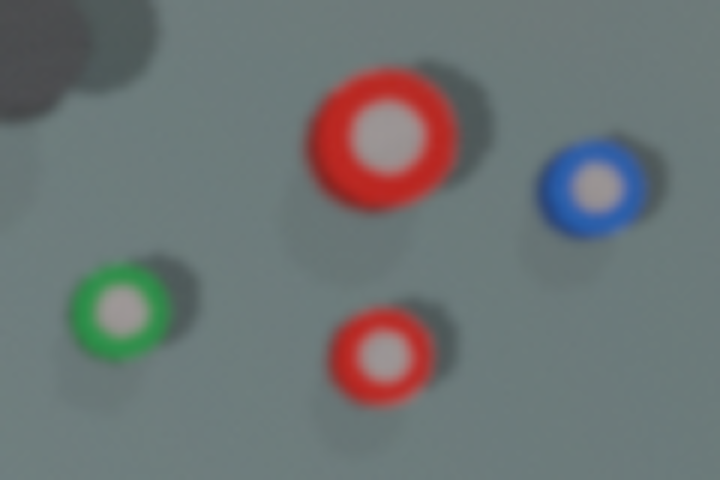

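View pics/crops_side.png

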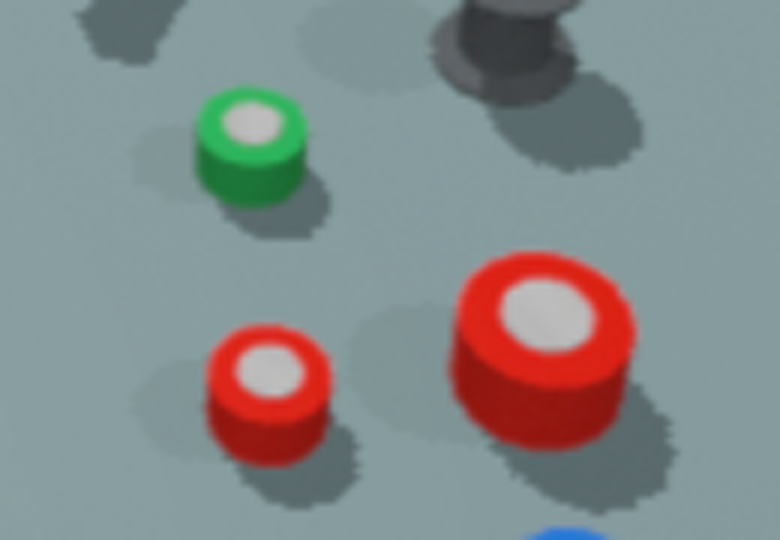

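Run:
```python
from h import *
s=pickle.load(open("side0.pkl","rb"));t=pickle.load(open("top0.pkl","rb"))
def cs(x,y,o): return np.array([x,y])/6+np.array(o)-.4
S=(250,140);T=(250,150)
def show(n,a,b,S=S,T=T): 
    p,e=tri(s,cs(*a,S),t,cs(*b,T));print(n,p.round(4),round(e,4));return p
E=show('end',(248.5,138),(224,458))
B1=show('head -y',(400,222),(247,305)); B2=show('head +y',(378,188),(166,315))
print('headmid',(B1+B2)/2)
for n,a,b in (('red',(270,371),(385,355)),('green',(253,123),(122,310)),('bigred',(547,315),(389,138))):
    show(n,a,b,(300,240),(350,140))
print('red side plane',plane(s,cs(270,371,(300,240)),.022),'top',plane(t,cs(385,355,(350,140)),.022))
print('blue',plane(t,cs(597,188,(350,140)),.022))
print('lamp reel top',plane(t,(352,148),.046))
# stand base corners top at z=.012
q=[plane(t,cs(*k,T),.012) for k in((78,95),(295,62),(345,360),(130,397))]
print(np.round(q,4)); c=np.mean(q,0);print('c',c)
d=(q[0]+q[1]-q[2]-q[3]);print('dir deg',np.degrees(np.arctan2(d[1],d[0])),np.linalg.norm(q[0]-q[3]),np.linalg.norm(q[0]-q[1]))
sd=[plane(s,cs(*k,S),.012) for k in((292,370),(355,492),(640,432))];print(np.round(sd,4))
d=sd[2]-sd[1];print(np.degrees(np.arctan2(d[1],d[0])))
for a in (45,50):
  yaw=-np.radians(6) if 0 else None
```

```text
end [0.5219 0.1193 0.1545] 0.0015
head -y [0.5791 0.1122 0.1156] 0.003
head +y [0.5756 0.1426 0.1133] 0.0028
headmid [0.57735122 0.12742371 0.11447117]
red [ 0.583  -0.1869  0.024 ] 0.0004
green [ 0.6026 -0.0786  0.0241] 0.0001
bigred [ 0.6719 -0.188   0.0341] 0.0005
red side plane [ 0.58332939 -0.18523951  0.022     ] top [ 0.58331565 -0.18740856  0.022     ]
blue [ 0.65181367 -0.27711315  0.022     ]
lamp reel top [ 0.70665622 -0.03361361  0.046     ]
[[0.67   0.1862 0.012 ]
 [0.6831 0.0963 0.012 ]
 [0.5592 0.0766 0.012 ]
 [0.5448 0.1653 0.012 ]]
c [0.61428018 0.13109548 0.012     ]
dir deg 9.26069733451875 0.12694235492317354 0.09085775447047523
[[0.5437 0.1634 0.012 ]
 [0.5571 0.0757 0.012 ]
 [0.6814 0.0964 0.012 ]]
9.451322279516797
```

Both views agree to about 3 mm or better. The red top is at (0.583,-0.187,0.023), where its height must be 0.022. The head measures 31 mm wide against 30 given. The lens points about 46° down with a yaw of about 9.2°, and the grip point is at (0.545,0.1226,0.130). The close crops confirm that the smaller red disc is at (414,200). Next I travel at height to above the handle.

drive_tool:
  moves:
    - [0, 0, 0, 0.028, -0.0287, 0, 1]
    - [0, 0, 0, 0.028, -0.0287, 0, 1]
    - [0, 0, 0, 0.028, -0.0287, 0, 1]
    - [0, 0, 0, 0.028, -0.0287, 0, 1]
    - [0, 0, 0, 0.028, -0.0287, 0, 1]
    - [0, 0, 0, 0.028, -0.0287, 0, 1]
    - [0, 0, 0, 0.028, -0.0287, 0, 1]
    - [0, 0, 0, 0.028, -0.0287, 0, 1]
    - [0, 0, 0, 0.028, -0.0287, 0, 1]
    - [0, 0, 0, 0.028, -0.0287, 0, 1]

```text
time: 1.35
position: [0.3373, -0.2174, 0.2312]
eef_rot: [-3.141, -0.0, 0.224]
contact_force: [0.6, -0.6, -0.0]
opening: 0.0854
```

drive_tool:
  moves:
    - [0, 0, 0, 0.028, -0.0287, 0, 1]
    - [0, 0, 0, 0.028, -0.0287, 0, 1]
    - [0, 0, 0, 0.028, -0.0287, 0, 1]
    - [0, 0, 0, 0.028, -0.0287, 0, 1]
    - [0, 0, 0, 0.028, -0.0287, 0, 1]
    - [0, 0, 0, 0.028, -0.0287, 0, 1]
    - [0, 0, 0, 0.028, -0.0287, 0, 1]
    - [0, 0, 0, 0.028, -0.0287, 0, 1]
    - [0, 0, 0, 0.028, -0.0287, 0, 1]
    - [0, 0, 0.064, 0, 0, 0, 1]

```text
time: 2.6
position: [0.5259, 0.0911, 0.2305]
eef_rot: [-3.141, 0.001, 0.161]
contact_force: [-1.0, -0.2, -0.4]
opening: 0.0855
```

```bash
cat >> h.py <<'E'
def delta(st,P,R):
    """tool-frame shift, turn(rotvec) from measured pose to target"""
    R0=Ro.from_euler('xyz',st["eef_rot"])
    return R0.inv().apply(np.array(P)-st["position"]),(R0.inv()*R).as_rotvec()
E
python3 - <<'E'
from h import *
from bench import manip
st=manip.state();print(st["time"],st["position"],st["eef_rot"],st["qvel"].round(3))
print(delta(st,[.545,.1226,.111],Ro.from_euler('xyz',[np.pi,0,.16])))
c=manip.camera("side");cv2.imwrite("pics/s1.png",c["image"])
E
```

```text
2.6 [0.52587219 0.0911427  0.23048107] [-3.14097558e+00  1.26324718e-03  1.61173926e-01] [-0.035 -0.029  0.029 -0.01   0.004  0.508]
(array([ 0.024079  , -0.02790631,  0.11946799]), array([-0.00061633,  0.00126361,  0.00117354]))
```

View pics/s1.png

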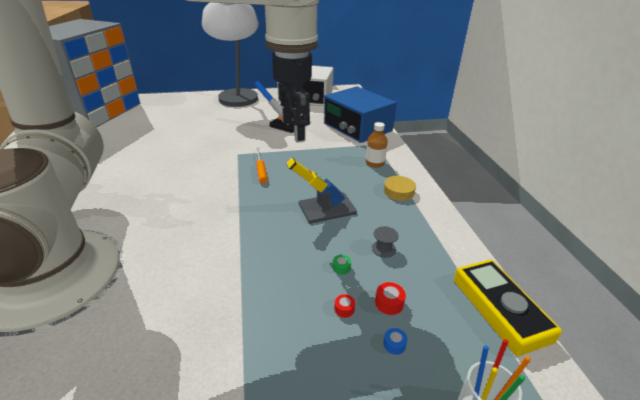

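The side view shows the gripper clear above the handle at about (295,115), with the scene unchanged. Next I centre over the handle and go down.

drive_tool:
  moves:
    - [0, 0, 0, 0.012, -0.014, 0, 1]
    - [0, 0, 0, 0.012, -0.014, 0, 1]
    - [0, 0, 0, 0, 0, 0.015, 1]
    - [0, 0, 0, 0, 0, 0.015, 1]
    - [0, 0, 0, 0, 0, 0.015, 1]
    - [0, 0, 0, 0, 0, 0.015, 1]
    - [0, 0, 0, 0, 0, 0.015, 1]
    - [0, 0, 0, 0, 0, 0.015, 1]
    - [0, 0, 0, 0, 0, 0.014, 1]
    - [0, 0, 0, 0, 0, 0.015, 1]

```text
time: 3.9
position: [0.5446, 0.1206, 0.1114]
eef_rot: [-3.141, -0.0, 0.16]
contact_force: [0.2, 0.7, 0.9]
opening: 0.0854
```

Run:
```python
from h import *
from bench import manip
st=manip.state();print(st["time"],st["position"],st["eef_rot"])
for n,x in(("side",(250,110,130,120)),("top",(240,150,100,100))):
    c=manip.camera(n);cv2.imwrite(f"pics/g_{n}.png",cv2.resize(c["image"][x[1]:x[1]+x[3],x[0]:x[0]+x[2]],None,fx=5,fy=5,interpolation=cv2.INTER_CUBIC))
print(delta(manip.state(),[.545,.1226,.111],Ro.from_euler('xyz',[np.pi,0,.16])))
```

```text
3.9 [0.54458538 0.12061868 0.11142767] [-3.14146955e+00 -1.63403835e-04  1.59789464e-01]
(array([ 0.00149382, -0.00182966, -0.00053779]), array([-0.00030243,  0.00240487, -0.0001933 ]))
```

View pics/g_side.png

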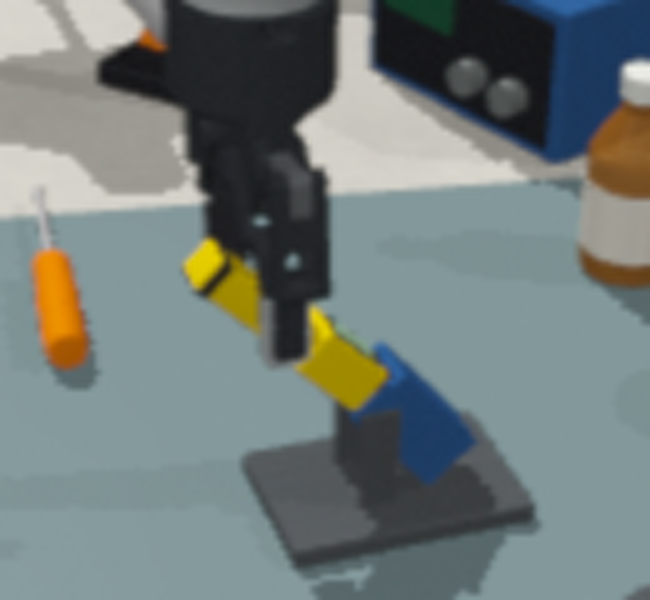

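View pics/g_top.png

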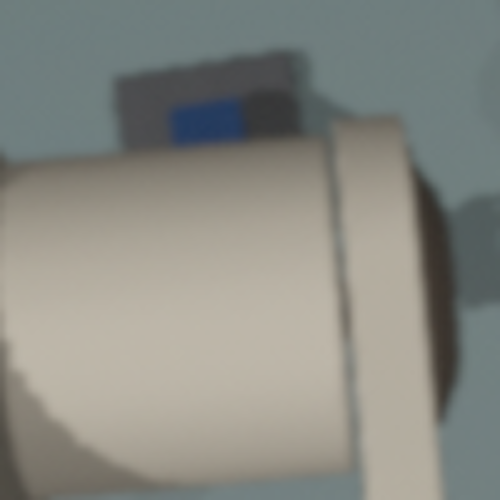

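The side crop shows the open fingers either side of the handle, about (290,315) in the crop and above the head. I take out the last 2 mm and close.

drive_tool:
  moves:
    - [0, 0, 0, 0.001, -0.0018, 0, 1]
    - [0, 0, 0, 0, 0, 0, 0.5]
    - [0, 0, 0, 0, 0, 0, 0]
    - [0, 0, 0, 0, 0, 0, 0]
    - [0, 0, 0, 0, 0, 0, 0]
    - [0, 0, 0, 0, 0, 0, 0]
    - [0, 0, 0, 0, 0, 0, 0]
    - [0, 0, 0, 0, 0, 0, 0]
    - [0, 0, 0, 0, 0, 0, 0]
    - [0, 0, 0, 0, 0, 0, 0]

```text
time: 5.25
position: [0.5453, 0.1225, 0.1126]
eef_rot: [3.142, -0.0, 0.16]
contact_force: [-1.7, -2.0, 6.0]
opening: 0.023
```

Run:
```python
from h import *
from bench import manip
st=manip.state();print(st["position"],st["eef_rot"],st["contact_force"],st["wrist_torque"],st["opening"])
```

```text
[0.54529854 0.12245988 0.11256133] [ 3.14152318e+00 -1.98944507e-04  1.59754215e-01] [-1.65327076 -2.02987183  6.04243258] [-0.31146032  0.2713318  -0.07325449] 0.023040582251883716
```

The handle is held, with the opening at 23 mm. Next I draw it out along its axis.

drive_tool:
  moves:
    - [0, 0, 0, -0.0027, 0, -0.003, 0]
    - [0, 0, 0, -0.0053, 0, -0.006, 0]
    - [0, 0, 0, -0.0053, 0, -0.006, 0]
    - [0, 0, 0, -0.0053, 0, -0.006, 0]
    - [0, 0, 0, -0.0053, 0, -0.006, 0]
    - [0, 0, 0, -0.0053, 0, -0.006, 0]
    - [0, 0, 0, -0.0053, 0, -0.006, 0]
    - [0, 0, 0, -0.0053, 0, -0.006, 0]
    - [0, 0, 0, -0.0053, 0, -0.006, 0]
    - [0, 0, 0, -0.0053, 0, -0.006, 0]

```text
time: 6.5
position: [0.4951, 0.1145, 0.1697]
eef_rot: [-3.141, 0.0, 0.16]
contact_force: [-0.3, -0.2, -1.4]
opening: 0.0231
```

drive_tool:
  moves:
    - [0, 0, 0, -0.0053, 0, -0.006, 0]
    - [0, 0, 0, -0.0053, 0, -0.006, 0]
    - [0, 0, 0, -0.0053, 0, -0.006, 0]
    - [0, 0, 0, 0, 0, -0.02, 0]
    - [0, 0, 0, 0, 0, -0.02, 0]
    - [0, 0, 0, 0, 0, -0.02, 0]
    - [0, 0, 0, 0, 0, -0.02, 0]
    - [0, 0, 0, 0, 0, 0, 0]
    - [0, 0, 0, 0, 0, 0, 0]
    - [0, 0, 0, 0, 0, 0, 0]

```text
time: 7.75
position: [0.4795, 0.112, 0.2664]
eef_rot: [-3.141, 0.001, 0.16]
contact_force: [-0.4, 0.1, -1.1]
opening: 0.0233
```

Run:
```python
from h import *
from bench import manip
st=manip.state();print(st["time"],st["position"],st["eef_rot"],st["contact_force"],st["opening"])
for n in("side","top"):
    c=manip.camera(n);cv2.imwrite(f"pics/d_{n}.png",c["image"]);pickle.dump(c,open(f"{n}1.pkl","wb"))
```

```text
7.75 [0.47948907 0.1119515  0.26644018] [-3.14136088e+00  1.31127259e-03  1.59766834e-01] [-0.40258921  0.07973657 -1.09092647] 0.023297780669646932
```

View pics/d_side.png

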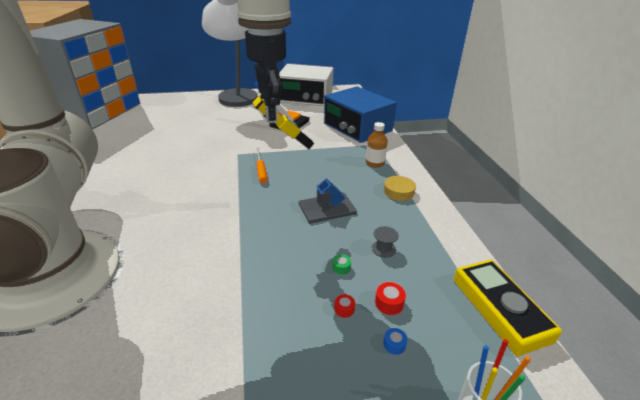

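View pics/d_top.png

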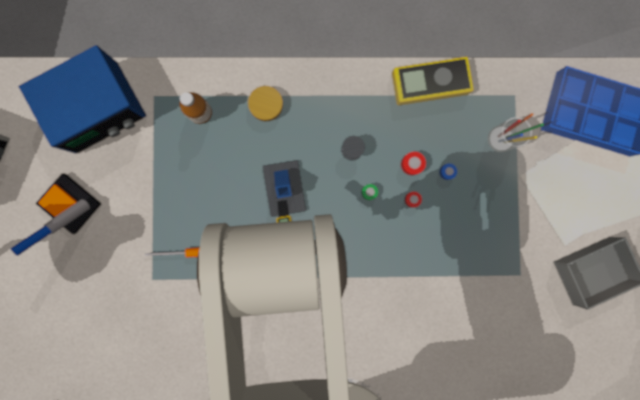

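The thermometer is out: in the side view it runs from (257,100) to the nose tip at (311,145), and the sleeve is empty. To aim well I now measure how it sits in the hand.

Run:
```python
from h import *
for n,x in(("side",(245,80,80,80)),("top",(260,180,50,50))):
    c=pickle.load(open(n+"1.pkl","rb"))
    f=9 if n=="side" else 12
    cv2.imwrite(f"pics/dz_{n}.png",cv2.resize(c["image"][x[1]:x[1]+x[3],x[0]:x[0]+x[2]],None,fx=600/x[2] if 0 else 600/x[3],fy=600/x[3],interpolation=cv2.INTER_CUBIC))
# expected lens by model
R=Ro.from_euler('xyz',[np.pi,0,.16]);g=np.array([.4795,.112,.2664+.019])
for A in(44,46,48,50):
    a=np.radians(A);d=np.array([np.cos(a)*np.cos(.16),np.cos(a)*np.sin(.16),-np.sin(a)])
    L=g+.13*d;E=g-.035*d;H=g+.08*d
    print(A,L.round(4),[proj(pickle.load(open(n+"1.pkl","rb")),P).round(1) for n in("side","top") for P in(L,H,E)])
```

```text
44 [0.5718 0.1269 0.1951] [array([311.8, 143.7]), array([296.3, 131.8]), array([256.4, 100.9]), array([282.1, 201.6]), array([284. , 218.7]), array([289. , 264.3])]
46 [0.5687 0.1264 0.1919] [array([310.4, 145.2]), array([295.5, 132.8]), array([256.7, 100.5]), array([282.5, 203.2]), array([284.2, 219.7]), array([288.9, 263.9])]
48 [0.5654 0.1259 0.1888] [array([309. , 146.6]), array([294.6, 133.7]), array([257.2, 100. ]), array([282.8, 204.8]), array([284.4, 220.7]), array([288.8, 263.5])]
50 [0.562  0.1253 0.1858] [array([307.6, 148. ]), array([293.7, 134.6]), array([257.6,  99.6]), array([283.2, 206.5]), array([284.7, 221.8]), array([288.7, 263. ])]
```

View pics/dz_side.png

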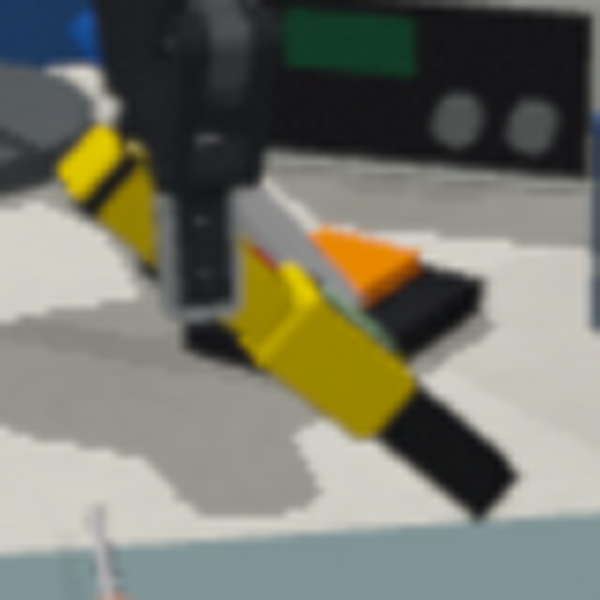

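View pics/dz_top.png

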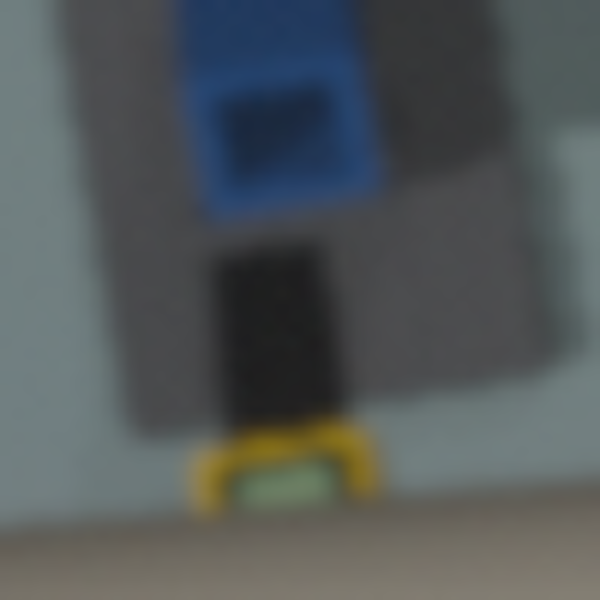

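Run:
```python
from h import *
s=pickle.load(open("side1.pkl","rb"));t=pickle.load(open("top1.pkl","rb"))
T=Ro.from_euler('xyz',[0,np.radians(45),.16]).as_matrix() # x sight,z display
x,y,z=T.T
# shift rays: observed side pt = L - .01 y ; top pt = L+.01 z
s2=dict(s);t2=dict(t);s2["xyz"]=np.array(s["xyz"])+.01*y;t2["xyz"]=np.array(t["xyz"])-.01*z
L,e=tri(s2,(311,146),t2,(282.0,200.1));print('lens',L.round(4),e)
g=np.array([.4795,.112,.2854]);d=L-g
print(np.linalg.norm(d),'pitch',np.degrees(np.arctan2(-d[2],np.hypot(d[0],d[1]))),'yaw',np.arctan2(d[1],d[0]))
# end face centre in side: corners in 7.5x crop
E=np.mean([(100,123),(140,150),(92,205),(60,168)],0)/7.5+[245,80]-.4
print('end seen',E)
for A in(42,44,46):
  a=np.radians(A);dd=np.array([np.cos(a)*np.cos(.16),np.cos(a)*np.sin(.16),-np.sin(a)])
  print(A,proj(s,L-.165*dd))
# head length edges: step near corner, head/nose near corner
```

```text
lens [0.567  0.1256 0.1954] 0.0009527998837254394
0.1262671793538707 pitch 45.454277173322396 yaw 0.15368259648525623
end seen [257.66666667 101.13333333]
42 [252.19732477 103.36972518]
44 [253.97049931 101.15448965]
46 [255.825734   98.9914503]
```

The lens is at (0.567,0.1256,0.1954), pitched 45° down, 126 mm from the grasp (130 expected). To aim from 6 cm away with the same tilt, the TCP goes to about (0.454,-0.207,0.136). I move sideways at height first.

drive_tool:
  moves:
    - [0, 0, 0, -0.004, 0.0156, 0, 0]
    - [0, 0, 0, -0.008, 0.0327, 0, 0]
    - [0, 0, 0, -0.008, 0.0327, 0, 0]
    - [0, 0, 0, -0.008, 0.0327, 0, 0]
    - [0, 0, 0, -0.008, 0.0327, 0, 0]
    - [0, 0, 0, -0.008, 0.0327, 0, 0]
    - [0, 0, 0, -0.008, 0.0327, 0, 0]
    - [0, 0, 0, -0.008, 0.0327, 0, 0]
    - [0, 0, 0, -0.008, 0.0327, 0, 0]
    - [0, 0, 0, -0.008, 0.0327, 0, 0]

```text
time: 9.1
position: [0.4533, -0.2079, 0.2673]
eef_rot: [3.142, 0.0, 0.159]
contact_force: [0.8, -0.1, -1.7]
opening: 0.0233
```

drive_tool:
  moves:
    - [0, 0, 0, 0, 0, 0, 0]
    - [0, 0, 0, 0, 0, 0.015, 0]
    - [0, 0, 0, 0, 0, 0.015, 0]
    - [0, 0, 0, 0, 0, 0.015, 0]
    - [0, 0, 0, 0, 0, 0.015, 0]
    - [0, 0, 0, 0, 0, 0.01, 0]
    - [0, 0, 0, 0, 0, 0.01, 0]
    - [0, 0, 0, 0, 0, 0, 0]
    - [0, 0, 0, 0, 0, 0, 0]
    - [0, 0, 0, 0, 0, 0, 0]

```text
time: 10.35
position: [0.4542, -0.2062, 0.1878]
eef_rot: [3.141, -0.001, 0.16]
contact_force: [-0.8, -0.9, -1.9]
opening: 0.0232
```

Run:
```python
from h import *
from bench import manip
st=manip.state();print(st["time"],st["position"],st["eef_rot"],st["opening"])
print(delta(st,[.4537,-.2074,.136],Ro.from_euler('xyz',[np.pi,0,.16])))
for n,x in(("side",(270,200,130,120)),("top",(340,140,120,110))):
    c=manip.camera(n);pickle.dump(c,open(f"{n}2.pkl","wb"))
    cv2.imwrite(f"pics/a_{n}.png",cv2.resize(c["image"][x[1]:x[1]+x[3],x[0]:x[0]+x[2]],None,fx=5,fy=5,interpolation=cv2.INTER_CUBIC))
```

```text
10.35 [ 0.45423477 -0.20619469  0.18776079] [ 3.14116906e+00 -5.61572388e-04  1.59758480e-01] 0.023206291062697934
(array([-0.00074877,  0.00108297,  0.05176084]), array([ 0.00042366, -0.00056152, -0.00024164]))
```

View pics/a_side.png

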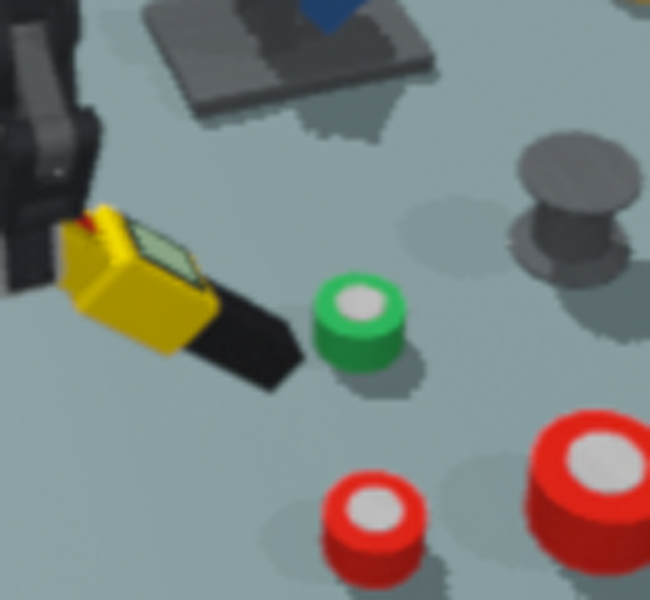

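View pics/a_top.png

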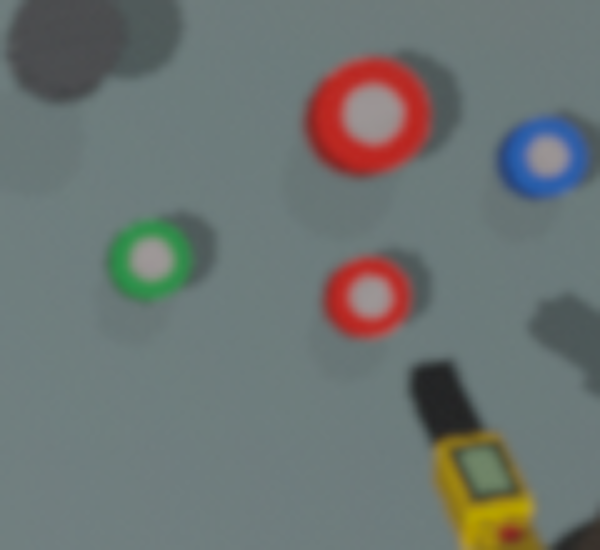

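Run:
```python
from h import *
s=pickle.load(open("side2.pkl","rb"));t=pickle.load(open("top2.pkl","rb"))
x,y,z=Ro.from_euler('xyz',[0,np.radians(45),.16]).as_matrix().T
s2=dict(s);t2=dict(t);s2["xyz"]=np.array(s["xyz"])+.01*y;t2["xyz"]=np.array(t["xyz"])-.01*z
L,e=tri(s2,(327,274.4),t2,(426.2,212.6));print('lens',L.round(4),e)
# head/nose junction: z+ mid of head front edge at 50mm behind, z=13: top ((445,440),(497,432)) ; side -y bottom corner etc
H=np.array([471,436])/5+[340,140]-.4
t3=dict(t);t3["xyz"]=np.array(t["xyz"])-.013*z
Hs=(np.array([219,303])+np.array([172,355]))/10+[270,200]-.4  # head front -y edge mid
s3=dict(s);s3["xyz"]=np.array(s["xyz"])+.015*y
Q,e2=tri(s3,Hs,t3,H);print('head front',Q.round(4),e2,np.linalg.norm(Q-L))
# head back: top not visible well; side head back -y edge (130,262)-(78,308)
d=L-Q;print('pitch',np.degrees(np.arctan2(-d[2],np.hypot(d[0],d[1]))),'yaw',np.arctan2(d[1],d[0]))
g=np.array([.4542,-.2062,.2068]);d=L-g
print(np.linalg.norm(d),'pitch',np.degrees(np.arctan2(-d[2],np.hypot(d[0],d[1]))),'yaw',np.arctan2(d[1],d[0]))
tgt=np.array([.5832,-.1868,.022]);print(L,'need', tgt-.06*x-L)
```

```text
lens [ 0.5411 -0.1913  0.1173] 0.001506107943539957
head front [ 0.5075 -0.1968  0.1542] 0.0007000205340039123 0.0501894845049868
pitch 47.2372556220987 yaw 0.1620028138155346
0.12558830006887337 pitch 45.422570403338625 yaw 0.16964964230878193
[ 0.54108154 -0.19131753  0.11734313] need [ 0.00023396 -0.00224177 -0.05291672]
```

The second fix agrees: the nose measures 50.2 mm against 50 given, with pitch 45–47° and yaw 0.16. Next I lower by 53 mm with a 2 mm trim and hold.

drive_tool:
  moves:
    - [0, 0, 0, 0, 0.002, 0.006, 0]
    - [0, 0, 0, 0, 0, 0.009, 0]
    - [0, 0, 0, 0, 0, 0.01, 0]
    - [0, 0, 0, 0, 0, 0.01, 0]
    - [0, 0, 0, 0, 0, 0.009, 0]
    - [0, 0, 0, 0, 0, 0.006, 0]
    - [0, 0, 0, 0, 0, 0.003, 0]
    - [0, 0, 0, 0, 0, 0, 0]
    - [0, 0, 0, 0, 0, 0, 0]
    - [0, 0, 0, 0, 0, 0, 0]

```text
time: 11.7
position: [0.4545, -0.2081, 0.1345]
eef_rot: [3.141, -0.0, 0.16]
contact_force: [-0.6, -0.1, -2.0]
opening: 0.0237
```

Run:
```python
from h import *
from bench import manip
st=manip.state();print(st["time"],st["position"],st["eef_rot"],st["opening"],st["contact_force"])
for n,x in(("side",(270,230,130,110)),("top",(340,140,120,110))):
    c=manip.camera(n);pickle.dump(c,open(f"{n}3.pkl","wb"))
    cv2.imwrite(f"pics/b_{n}.png",cv2.resize(c["image"][x[1]:x[1]+x[3],x[0]:x[0]+x[2]],None,fx=5,fy=5,interpolation=cv2.INTER_CUBIC))
```

```text
11.7 [ 0.4544577  -0.20810075  0.13452458] [ 3.14143881e+00 -3.01640708e-04  1.59742063e-01] 0.023670167351512603 [-0.57433862 -0.07873068 -1.97916071]
```

View pics/b_side.png

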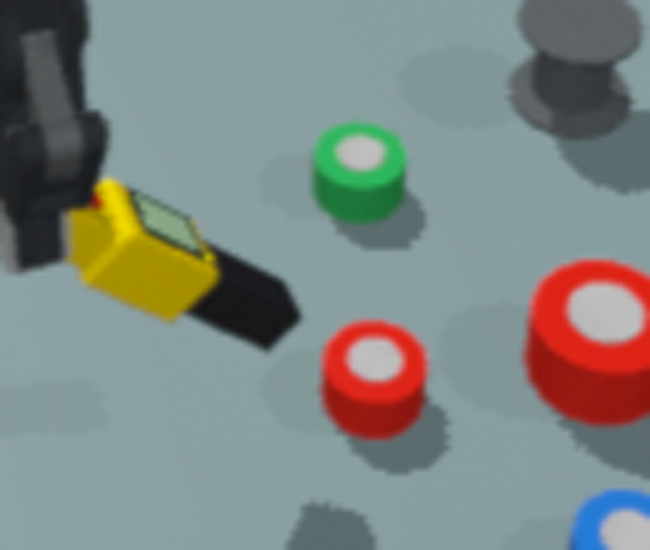

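View pics/b_top.png

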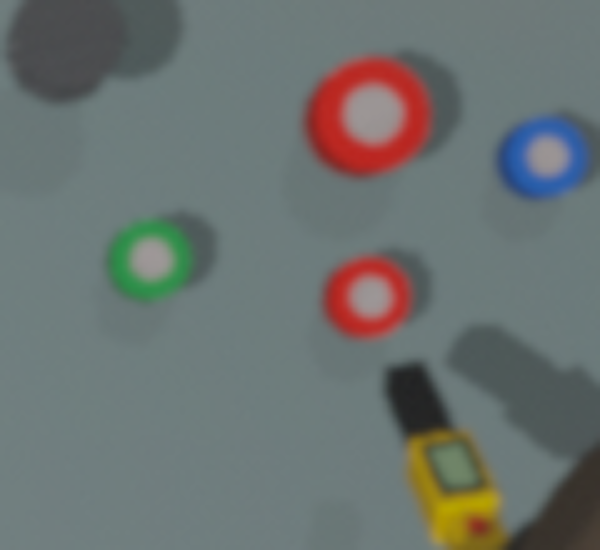

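The nose is in the air short of the red disc: in the side crop the tip is at (285,332) and the spot at (376,360); in the top crop the tip is at (406,368). The samples have not moved. I check the fix and then hold.

Run:
```python
from h import *
s=pickle.load(open("side3.pkl","rb"));t=pickle.load(open("top3.pkl","rb"))
Rt=Ro.from_euler('xyz',[0,np.radians(46),.16]).as_matrix();x,y,z=Rt.T
s2=dict(s);t2=dict(t);s2["xyz"]=np.array(s["xyz"])+.01*y;t2["xyz"]=np.array(t["xyz"])-.01*z
L,e=tri(s2,np.array([285,332])/5+[270,230]-.4,t2,np.array([406,369])/5+[340,140]-.4)
print(L.round(4),e,'target in thermometer frame',(Rt.T@(np.array([.5832,-.1868,.022])-L)).round(4))
```

```text
[ 0.5408 -0.1928  0.0648] 0.0031506296383644527 target in thermometer frame [ 0.0606 -0.0008  0.0011]
```

drive_tool:
  moves:
    - [0, 0, 0, 0, 0, 0, 0]
    - [0, 0, 0, 0, 0, 0, 0]
    - [0, 0, 0, 0, 0, 0, 0]
    - [0, 0, 0, 0, 0, 0, 0]
    - [0, 0, 0, 0, 0, 0, 0]
    - [0, 0, 0, 0, 0, 0, 0]
    - [0, 0, 0, 0, 0, 0, 0]
    - [0, 0, 0, 0, 0, 0, 0]
    - [0, 0, 0, 0, 0, 0, 0]
    - [0, 0, 0, 0, 0, 0, 0]

```text
time: 13.05
position: [0.4544, -0.208, 0.1343]
eef_rot: [-3.141, -0.0, 0.16]
contact_force: [-0.1, -0.2, -0.8]
opening: 0.023
```

drive_tool:
  moves:
    - [0, 0, 0, 0, 0, 0, 0]
    - [0, 0, 0, 0, 0, 0, 0]
    - [0, 0, 0, 0, 0, 0, 0]
    - [0, 0, 0, 0, 0, 0, 0]
    - [0, 0, 0, 0, 0, 0, 0]
    - [0, 0, 0, 0, 0, 0, 0]
    - [0, 0, 0, 0, 0, 0, 0]
    - [0, 0, 0, 0, 0, 0, 0]
    - [0, 0, 0, 0, 0, 0, 0]
    - [0, 0, 0, 0, 0, 0, 0]

```text
time: 14.3
position: [0.4544, -0.208, 0.1343]
eef_rot: [-3.141, 0.0, 0.16]
contact_force: [0.5, -0.1, -1.8]
opening: 0.0232
```

The check before the hold put the target at (60.6, -0.8, 1.1) mm in the thermometer frame. The hold lasted about 2.6 s. Next I lift straight up, then level it.

drive_tool:
  moves:
    - [0, 0, 0, 0, 0, -0.01, 0]
    - [0, 0, 0, 0, 0, -0.02, 0]
    - [0, 0, 0, 0, 0, -0.025, 0]
    - [0, 0, 0, 0, 0, -0.025, 0]
    - [0, 0, 0, 0, 0, -0.025, 0]
    - [0, 0, 0, 0, 0, -0.025, 0]
    - [0, 0, 0, 0, 0, -0.025, 0]
    - [0, 0, 0, 0, 0, -0.025, 0]
    - [0, 0, 0, 0, 0, -0.015, 0]
    - [0, 0, 0, 0, 0, 0, 0]

```text
time: 15.55
position: [0.4546, -0.2082, 0.3301]
eef_rot: [3.141, -0.001, 0.16]
contact_force: [0.5, -1.2, -2.4]
opening: 0.0232
```

drive_tool:
  moves:
    - [0, 0.04, 0, 0, 0, 0, 0]
    - [0, 0.09, 0, 0, 0, 0, 0]
    - [0, 0.1, 0, 0, 0, 0, 0]
    - [0, 0.1, 0, 0, 0, 0, 0]
    - [0, 0.1, 0, 0, 0, 0, 0]
    - [0, 0.1, 0, 0, 0, 0, 0]
    - [0, 0.1, 0, 0, 0, 0, 0]
    - [0, 0.1, 0, 0, 0, 0, 0]
    - [0, 0.07, 0, 0, 0, 0, 0]
    - [0, 0, 0, 0, 0, 0, 0]

```text
time: 16.8
position: [0.4535, -0.2084, 0.3281]
eef_rot: [-3.14, -0.8, 0.156]
contact_force: [-0.2, 1.4, -1.1]
opening: 0.0234
```

Run:
```python
from h import *
from bench import manip
st=manip.state();print(st["time"],st["position"],st["opening"],st["qvel"].round(3),Ro.from_euler('xyz',st["eef_rot"]).as_matrix().round(3))
for n in("side","top"):
    c=manip.camera(n);pickle.dump(c,open(f"{n}4.pkl","wb"))
    cv2.imwrite(f"pics/f_{n}.png",c["image"])
```

```text
16.8 [ 0.4535343  -0.20840531  0.3280666 ] 0.023435090052717225 [ 0.033  0.015 -0.052 -0.05   0.011  0.043] [[ 0.688  0.156  0.708]
 [ 0.108 -0.988  0.113]
 [ 0.717 -0.001 -0.697]]
```

View pics/f_side.png

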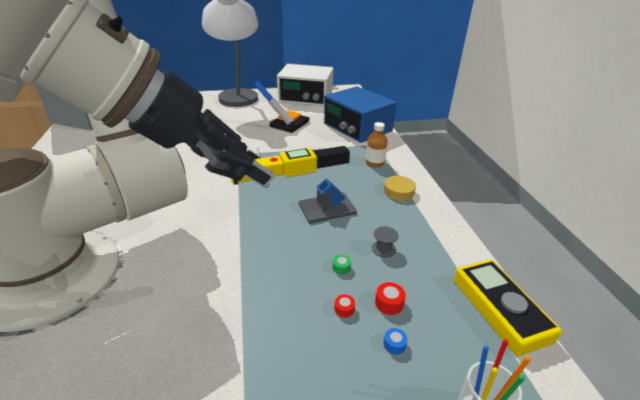

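View pics/f_top.png

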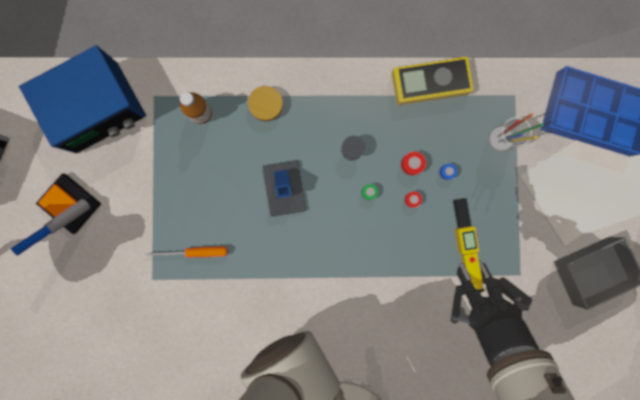

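The thermometer is held with its display up. In the side view the nose tip is at (349,156) and the handle's tail at (236,179); in the top view it runs from (461,200) to (478,287). I now measure its level.

Run:
```python
from h import *
for n,x in(("side",(225,135,130,60)),("top",(440,190,60,105))):
    c=pickle.load(open(n+"4.pkl","rb"));f=6 if n=="side" else 5.5
    cv2.imwrite(f"pics/fz_{n}.png",cv2.resize(c["image"][x[1]:x[1]+x[3],x[0]:x[0]+x[2]],None,fx=f,fy=f,interpolation=cv2.INTER_CUBIC))
```

```text
(no output)
```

View pics/fz_side.png

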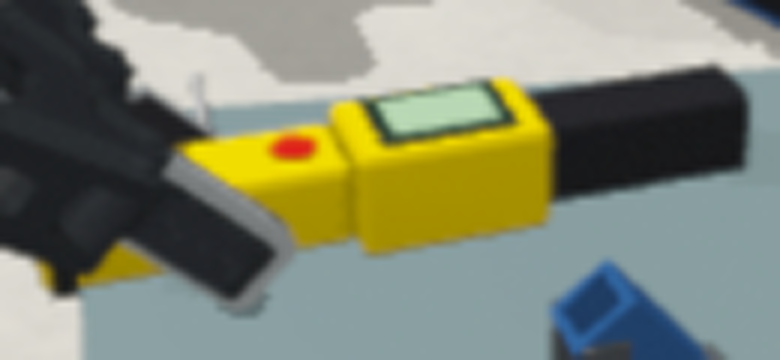

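View pics/fz_top.png

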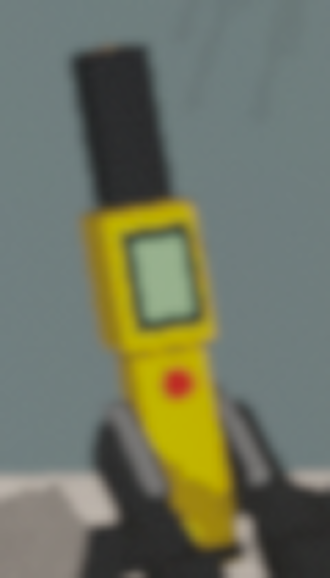

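Run:
```python
from h import *
s=pickle.load(open("side4.pkl","rb"));t=pickle.load(open("top4.pkl","rb"))
def f(n,a,b):
    p,e=tri(s,np.array(a)/6+[225,135]-.4,t,np.array(b)/5.5+[440,190]-.4);print(n,p.round(4),round(e,4));return p
B=f('button',(294,148),(178,384));D=f('disp',(440,110),(164,277));N=f('nose top',(730,84),(114,52))
# display corners: TL(top image front-left=+y)
fl=f('front +y',(493,83),(124,236));fr=f('front -y',(514,124),(190,227));bl=f('back +y',(365,101),(137,329));br=f('back -y',(388,143),(201,319))
x=(fl+fr-bl-br);y=(fl+bl-fr-br);n=np.cross(x,y);n/=np.linalg.norm(n);print('normal',n,np.degrees(np.arccos(n[2])))
print('pitch up deg',np.degrees(np.arctan2(D[2]-B[2],np.hypot(*(D-B)[:2]))),'roll',np.degrees(np.arctan2(y[2],np.hypot(*y[:2]))))
N2=N+[0,0,.003]; print('pitch D->N',np.degrees(np.arctan2(N2[2]-D[2],np.hypot(*(N2-D)[:2]))))
for nm in('green','red','blue'):
    a=pickle.load(open("top0.pkl","rb"))
    print(nm,[ce.round(1) for q,ce,_ in blobs(mask(t,nm)) if 350<ce[0]<460 and 150<ce[1]<210],[ce.round(1) for q,ce,_ in blobs(mask(a,nm)) if 350<ce[0]<460 and 150<ce[1]<210])
```

```text
button [ 0.4635 -0.2062  0.3506] 0.0004
disp [ 0.4967 -0.2011  0.3547] 0.0001
nose top [ 0.5666 -0.1891  0.3494] 0.0003
front +y [ 0.51   -0.1892  0.3541] 0.0011
front -y [ 0.512  -0.2097  0.3546] 0.0
back +y [ 0.4808 -0.1927  0.3537] 0.0003
back -y [ 0.4836 -0.2127  0.3538] 0.0002
normal [-0.02258437  0.01142325  0.99967968] 1.4502524440345086
pitch up deg 6.900690391103899 roll -0.8042241348946287
pitch D->N -1.8207435365408273
green [array([369.5, 191.7])] [array([369.3, 191.7])]
red [array([412.9, 163.2]), array([412.6, 199.1])] [array([413. , 163.2]), array([412.8, 199.1])]
blue [array([447.6, 171.4])] [array([447.6, 171.4])]
```

The display is level to about 1.5°, the lens is at a height of about 0.34 m, and the samples have not moved. (The 6.9° slope from button to display is only the 3 mm step between handle and head.) I let it settle, then hand in.

drive_tool:
  moves:
    - [0, 0, 0, 0, 0, 0, 0]
    - [0, 0, 0, 0, 0, 0, 0]
    - [0, 0, 0, 0, 0, 0, 0]
    - [0, 0, 0, 0, 0, 0, 0]
    - [0, 0, 0, 0, 0, 0, 0]
    - [0, 0, 0, 0, 0, 0, 0]
    - [0, 0, 0, 0, 0, 0, 0]
    - [0, 0, 0, 0, 0, 0, 0]
    - [0, 0, 0, 0, 0, 0, 0]
    - [0, 0, 0, 0, 0, 0, 0]

```text
time: 18.15
position: [0.4544, -0.2081, 0.3293]
eef_rot: [-3.141, -0.8, 0.16]
contact_force: [-0.7, 0.4, -1.6]
opening: 0.0231
```

Run:
```python
from bench import manip
s=manip.state();print(s["time"],s["position"],s["opening"],abs(s["qvel"]).max())
print(manip.finish_job())
```

```text
18.15 [ 0.45437909 -0.20805807  0.32928089] 0.0230680873144437 0.0008869154848917417
the job is handed in; nothing more can be done
None
```

I drew the thermometer out of its stand, aimed it at the smaller red sample and held it there for about 2.6 s. Then I lifted it, turned it level with the display up, and handed the job in at 18.15 s with it still in the gripper; no verdict is reported.

- **Aim:** just before the hold, the middle of the red top was 60.6 mm ahead of the lens and about 1 mm off the line of sight in each direction. The two camera rays for that fix missed each other by 3 mm.
- **Final pose:** the display was about 1.5° off level (separate slope checks read 1–2°) and the lens was about 0.34 m above the bench. The arm was at rest and the gripper opening was 23 mm.
- **Bystanders:** the samples' positions in the top view had shifted by no more than 0.2 pixel. The reel and screwdriver looked unmoved in the last pictures, but I did not measure them.
- **Disagreements:** the lens measured 126 mm from the grasp point instead of 130 mm, so the grip is a few millimetres off the handle's middle. Estimates of the lens's downward tilt ran from 45° to 47°.

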